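# Stow a bottle in the one empty cell of a covered crate

### The job

Take the amber bottle out of the sloping cradle, stand it upright on the round rubber pad and let go, so that you can take it again from above by its cap. Press gently on the closed leaves of the crate to feel which one of the four cells is empty, lower the bottle upright through the leaves of that cell until it stands on the bottom, and leave it there: do not drop it, do not force the leaves, and leave the beaker, the carton and the blue-capped solvent bottle where they are.

Things in the scene. Friction and masses are not known exactly. Their poses are not given: they have to be found in the camera images.
- bottle: capped amber bottle, 156 mm tall, 0.2 to 0.35 kg; origin at centre of underside, z along its axis to the cap. Body 50 mm in diameter from 10 to 112 mm up (bottom edge tapers to 40 mm), shoulder to 124, cap 30 mm in diameter from 124 to 156. Centre of mass about 50 mm up. At the start it leans in the cradle, axis 45 degrees from vertical, cap up and away from the robot (cradle's +x)
- cradle: fixed steel cradle: sloping V trough, about 85 mm high, on a 150 x 70 mm base plate. Origin at the centre of its underside; the bottle's cap leans along its x. The trough carries only the lowest 66 mm of the bottle, from beneath (at most 53 mm wide); the rest of the bottle sticks out free
- pad: fixed flat round light grey rubber pad, 120 mm in diameter, 3 mm thick; origin at the centre of its underside on the bench.
- crate: fixed grey crate, 142 x 142 mm, 115 mm high; origin at the centre of its underside, sides along x and y. 2 x 2 cells of 62 x 62 mm, walls and floor 6 mm. Two sprung leaves, 61 x 30 mm, cover each cell, flush with the rim; hinges along the crate's x at the cell's +y and -y sides; they meet over its middle and swing only down into the cell. Which cell is empty varies and is not seen
- cell0 (a point): centre of the mouth of the cell at the crate's -x, +y corner, level with the rim (115 mm above the bench). Three cells hide a squat jar, lid about 17 mm under the leaves: pressed in the middle with a fingertip such a cell stops hard after 8 to 18 mm; in the empty one the leaves give with 1 to 3 N for 35 mm and more
- cell1 (a point): the same for the cell at the crate's +x, +y corner. On the empty cell's floor lies only a 5 mm rubber liner disc: a bottle standing on it has its underside about 11 mm above the crate's underside, its cap wholly above the rim. Pushing the bottle through the leaves takes about 5 N
- cell2 (a point): the same for the cell at the crate's -x, -y corner
- cell3 (a point): the same for the cell at the crate's +x, -y corner
- beaker: bystander: open clear glass beaker, 70 mm across the rim, 90 mm high; origin at the centre of its underside
- carton: bystander: cardboard carton 60 x 100 x 50 mm high; origin at the centre of its underside
- solvent: bystander: clear bottle with blue cap and paper label, 76 mm in diameter, 150 mm high; origin at the centre of its underside

How it is judged:
By the outcome, as a careful person would: the job done as asked, in the order asked, and still so for the second after the job is handed in, with the robot touching nothing.
It also fails if it takes over 72 s, if anything falls off the work surface, if the arm or the gripper's body presses on something with over 40 N, if the wrist force passes 120 N, or if a joint passes its speed limit or range.

### The arm

A 6-joint arm with a two-finger parallel gripper is mounted at the origin on the work surface. World frame = base frame: x ahead of the robot, y to its left, z up, the work surface at z = 0. Lengths are in mm, angles in rad, forces in N, time in s.
With the tool pointing down it reaches from about 325 to 775 mm from the base axis. Payload 5.5 kg.
Tool frame: the origin (TCP) lies midway between the tips of the shut fingers; the grasp point (between the pads) lies grip_depth behind it (grip_depth is the distance from the TCP to the grasp point, in mm); z points along the fingers, x is the direction in which the jaws open and shut, and the axes are right-handed (so a half turn about z gives the same grasp; the last joint's range is limited). The gripper opens to 88 mm and grips with 3 to 60 N. Pads are 20 mm wide; open, the fingers measure 115 mm over their backs; the gripper's body (75 mm by 178 mm) begins 61 mm behind the grasp point.
Start: joints at [-1.378, 0.091, 1.231, -0, 1.82, -0.057], TCP at [148.325, -581.392, 222.631] pointing down, gripper open.
Joint ranges: [-2.87, 2.87], [-0.86, 2.18], [0.17, 2.46], [-1.51, 4.65], [0.06, 2.69], [-2.65, 2.65]. Speed limits (rad/s): [2.57, 2.57, 3.01, 3.14, 3.14, 3.14].

### API

Orientations are given as a unit quaternion [w, x, y, z].
In Python, from cell import get_state, snapshot, camera_info, hand_in, grip_depth gives the robot as it stands. The module is installed in compiled form; this text tells all that it offers.
- The arm moves only by the shell command python3 -m creep 'ROWS' [FORCE]. ROWS is JSON, one flat list of numbers, 7 for each row, row after row: the closure in counts, from 0 (fully open) to 255 (shut), then the shift along the tool's x, y, z in cm, then the turn, a rotation vector about the tool's x, y, z in rad. In form: [grip, tx, ty, tz, wx, wy, wz, grip, tx, ty, tz, wx, wy, wz, ...]. A call has 1 to 5 rows; each row is the pose to reach, as a shift and turn from the pose measured when the call began, along the tool's axes at that moment; what a row does not reach only later rows make up. A row lasts 1/10 s, in which the tool goes at most 50 mm and 8.59 degrees, less where a joint would pass 70% of its speed; a pose out of reach is approached as far as the arm can. A call with a gripper value outside its range is refused whole. The fingers move at their own pace and stop on an object; FORCE is the grip in N (left out, the last holds). Time passes only in rows, so rows that repeat a pose let the fingers close. It gives the time, the measured TCP pose, the force and the opening at its end, in the units of the state.
- get_state(): the state, without advancing time (a new reading comes with each control period).
- snapshot(name): name is "scene" or "side" or "wrist"; returns the picture (420x560x3 uint8, red, green, blue); there is no depth.
- camera_info(name): a dict with "mtx" (3x3 intrinsics, pixels), "k1" (the pictures are not rectified: a ray, as slopes to the right and down, at radius r is drawn at 1 + k1 r^2 times it, then the intrinsics apply), "rvec" (rotation vector, rad) and "tvec" (3), from world to camera coordinates, as OpenCV has them. Camera axes: x right, y down, z forward; pixel columns grow to the right and rows downward; lengths in mm; the calibration is good to about 2 mm. A picture is of the moment at which its call begins: read the wrist's pose just before it. camera_info takes no time and is no camera call; for the wrist camera it gives the pose at the moment of the call.
- hand_in(): hands the job in, once; it reports no verdict.
The state is a dict: "time": time; "joints": joint angles; "joint_velocities": joint speeds; "joint_torque": joint torques, N m; "ee_pos": TCP position; "ee_rot": TCP orientation; "wrist_force": force on the tool from outside, world axes, zero at the start; "wrist_torque": the same for the moment, N m; "width": opening from 0.0 (shut) to 1.0 (fully open).
Only numpy, scipy, OpenCV 4.12 (cv2) and the standard library are available. Lean on these libraries where they do the work, as an engineer would, in place of code of your own. Each camera call takes 0.05 s, during which the arm holds its last target. There are 200 camera calls.

## Working session

There is one attempt and no reset: what is moved stays moved. The work goes in short steps, Python scripts to look and compute and a shell command to move; the robot and the scene stay as the last step left them, time stands still between calls to the robot, and variables do not carry over. Pictures are saved under pics/ and viewed, about 8 in all and at most 12, crops included, and the job is handed in when it is done.

```bash
mkdir -p pics; python3 - <<'E'
from cell import *
import cv2
s=get_state();print(s, grip_depth if not callable(grip_depth) else grip_depth())
for n in("scene","side","wrist"):
    print(n,camera_info(n)); im=snapshot(n); cv2.imwrite(f"pics/{n}0.png",im[:,:,::-1])
E
```

```text
{'time': 0.0, 'joints': array([-1.37772847e+00,  9.18319312e-02,  1.23185825e+00,  2.71844631e-06,
        1.81980076e+00, -5.66941808e-02]), 'joint_velocities': array([ 0.00152124, -0.00013738,  0.00062488,  0.00081745,  0.00141971,
        0.00020361]), 'joint_torque': array([-2.23671654e-03, -4.46444464e+01, -4.06448007e+01,  6.95820549e-02,
        2.90611479e-02, -1.42787535e-04]), 'ee_pos': array([ 148.25023847, -581.09390231,  221.53860859]), 'ee_rot': array([-6.24852313e-04,  7.89674903e-01, -6.13524772e-01, -7.14449099e-04]), 'wrist_force': array([ 0.22539262, -1.3318644 , -0.30335264]), 'wrist_torque': array([-0.00163136, -0.02232995,  0.00307433]), 'width': 1.0002483149815335} 18.700000000000003
scene {'mtx': array([[499.17459544,   0.        , 281.13523263],
       [  0.        , 499.17459544, 204.97331216],
       [  0.        ,   0.        ,   1.        ]]), 'k1': -0.06669512121987856, 'rvec': array([ 0.65158584,  2.46232831, -1.32352016]), 'tvec': array([ 497.2568038 ,  -21.94928293, 1309.8492184 ])}
side {'mtx': array([[470.76313711,   0.        , 281.14969494],
       [  0.        , 470.76313711, 207.03226827],
       [  0.        ,   0.        ,   1.        ]]), 'k1': -0.04675912560078403, 'rvec': array([ 0.4651056 , -2.61041244,  1.3294712 ]), 'tvec': array([ 441.40105361,  234.6164715 , 1113.99085696])}
wrist {'mtx': array([[349.78343502,   0.        , 278.55163736],
       [  0.        , 349.78343502, 208.96924726],
       [  0.        ,   0.        ,   1.        ]]), 'k1': -0.06888248205921933, 'rvec': array([-2.31070631,  1.79403439,  0.23877182]), 'tvec': array([-599.52273084,  -32.53523639,  390.21369202])}
```

View pics/scene0.png

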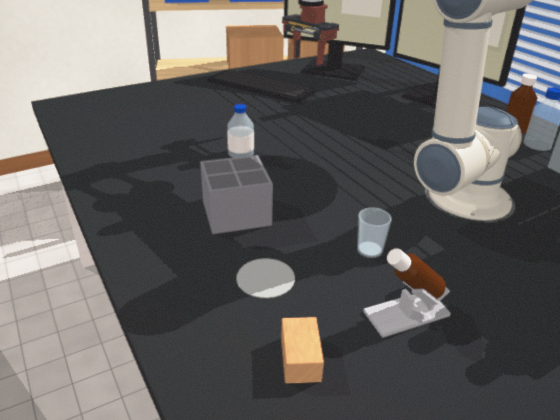

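View pics/side0.png

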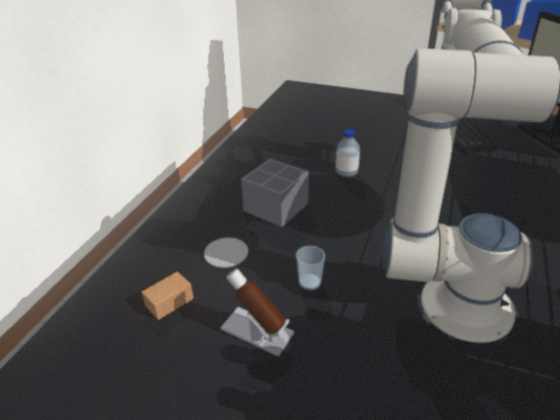

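Scene: crate at about (236,193), pad (265,277), cradle with bottle (405,290; cap 399,257), beaker (373,232), carton (302,350). Side shows the same: cap (237,279), pad (226,252), crate top (276,176). I'll segment these and enlarge the view.

```bash
cat > h.py <<'E'
import numpy as np, cv2
from cell import *
from scipy.spatial.transform import Rotation as R
def ray(n,p,ci=None):
    c=ci or camera_info(n); K=c["mtx"]; u=(np.array(p,float)-K[:2,2])/K[0,0]
    x=u.copy()
    for _ in range(20): x=u/(1+c["k1"]*(x@x))
    M=cv2.Rodrigues(np.array(c["rvec"]))[0]; d=M.T@np.array([x[0],x[1],1]); 
    return -M.T@c["tvec"], d/np.linalg.norm(d)
def plane(n,p,z,ci=None):
    o,d=ray(n,p,ci); return o+d*(z-o[2])/d[2]
def tri(*obs):
    A=np.zeros((3,3));b=np.zeros(3);rs=[ray(*o) for o in obs]
    for o,d in rs:
        P=np.eye(3)-np.outer(d,d);A+=P;b+=P@o
    X=np.linalg.solve(A,b); return X,[round(float(np.linalg.norm((np.eye(3)-np.outer(d,d))@(X-o))),1) for o,d in rs]
def proj(n,X,ci=None):
    c=ci or camera_info(n); M=cv2.Rodrigues(np.array(c["rvec"]))[0]; q=M@np.array(X,float)+c["tvec"]; x=q[:2]/q[2]
    return x*(1+c["k1"]*(x@x))*c["mtx"][0,0]+c["mtx"][:2,2]
def rotm(q): return R.from_quat(np.roll(q,-1)).as_matrix()
E
python3 - <<'E'
from h import *
np.set_printoptions(precision=1,suppress=True)
def blob(n,im,lo,hi,roi):
    h=cv2.cvtColor(im,cv2.COLOR_BGR2HSV);m=cv2.inRange(h,lo,hi);k=np.zeros_like(m);x0,y0,x1,y1=roi;k[y0:y1,x0:x1]=m[y0:y1,x0:x1]
    c=max(cv2.findContours(k,0,2)[0],key=cv2.contourArea);return c
I={n:cv2.imread(f"pics/{n}0.png") for n in("scene","side")}
pad={}
for n,r in(("scene",(225,250,305,305)),("side",(195,230,255,272))):
    c=blob(n,I[n],(0,0,90),(180,70,255),r); P=np.array([plane(n,p[0],3) for p in c]); 
    (x,y),rad=cv2.minEnclosingCircle(P[:,:2].astype(np.float32)); print(n,"pad",x,y,rad)
cap={};am={}
for n,rc,ra in(("scene",(380,240,418,275),(390,245,460,305)),("side",(220,262,250,292),(225,270,300,340))):
    c=blob(n,I[n],(0,0,170),(180,60,255),rc);a=blob(n,I[n],(0,110,25),(18,255,220),ra)
    m=cv2.moments(c);cap[n]=(m['m10']/m['m00'],m['m01']/m['m00']);m=cv2.moments(a);am[n]=(m['m10']/m['m00'],m['m01']/m['m00'])
    print(n,cap[n],cv2.minAreaRect(c),am[n],cv2.minAreaRect(a))
C,e=tri(*cap.items());A,e2=tri(*am.items());print("cap",C,e,"amber",A,e2);d=C-A;print(d/np.linalg.norm(d),np.linalg.norm(d))
def crop(n,x,y,w,h,s): return cv2.resize(I[n][y:y+h,x:x+w],None,fx=s,fy=s,interpolation=cv2.INTER_CUBIC)
a=np.hstack([crop("scene",195,150,80,60,5),crop("side",235,155,80,60,5)]);b=np.hstack([crop("scene",360,240,100,75,4),crop("side",215,265,100,75,4)])
cv2.imwrite("pics/c1.png",np.vstack([a,b]))
E
```

```text
scene pad 626.1686401367188 20.3969669342041 61.848026275634766
side pad 624.7689819335938 21.379127502441406 61.973846435546875
scene (398.860248447205, 258.77639751552795) ((399.1994934082031, 258.65802001953125), (24.329771041870117, 16.771703720092773), 30.256441116333008) (422.64967188288745, 276.7132761231701) ((421.260009765625, 276.82000732421875), (53.0, 27.800003051757812), 36.869895935058594)
side (238.03030303030303, 278.13005050505046) ((237.97999572753906, 278.1400146484375), (15.399999618530273, 10.200000762939453), 53.13010025024414) (261.23778900627775, 306.7455213596693) ((260.7878723144531, 306.6139221191406), (55.49987030029297, 22.173830032348633), 49.236392974853516)
cap [480.5 230.4 144.3] [0.3, 0.3] amber [424.2 243.8  90.1] [0.8, 0.8]
[ 0.7 -0.2  0.7] 79.31456730119835
```

View pics/c1.png

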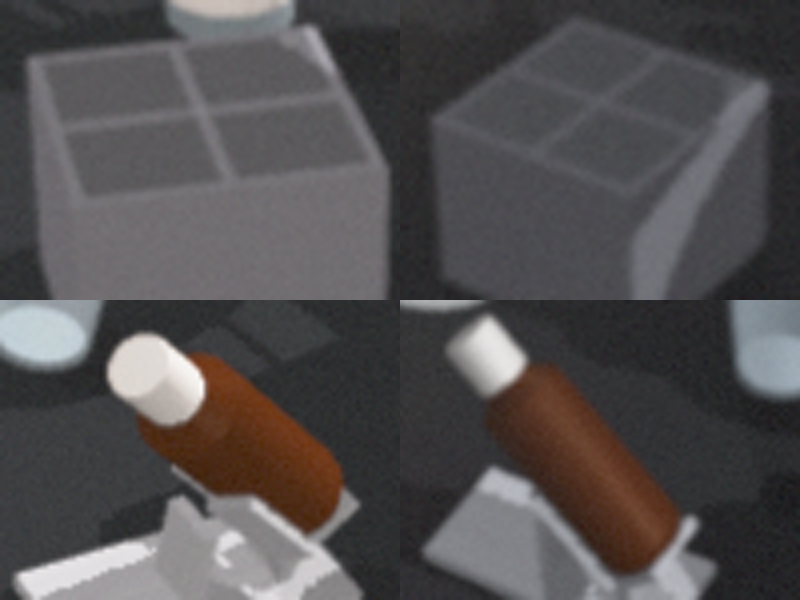

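```bash
cat >> h.py <<'E'
np.set_printoptions(precision=2,suppress=True)
def rel(T,z,x,n=5,s=None):
    "row to reach TCP T with tool z,x world; returns shift cm, rotvec"
    s=s or get_state();M=rotm(s["ee_rot"]);z=np.array(z,float);z/=np.linalg.norm(z);x=np.array(x,float);x-=z*(x@z);x/=np.linalg.norm(x)
    D=np.c_[x,np.cross(z,x),z]; r=R.from_matrix(M.T@D).as_rotvec();t=M.T@(np.array(T)-s["ee_pos"])/10
    print("shift cm",t,"rot",r,"rows>=",max(np.linalg.norm(t)/5,np.degrees(np.linalg.norm(r))/8.59));return t,r
E
python3 - <<'E'
from h import *
sc=[(28,60),(318,28),(385,165),(80,203),(200,108)];sd=[(225,192),(35,120),(175,20),(368,85),(197,102)]
for a in sc: print("sc",plane("scene",(195+a[0]/5,150+a[1]/5),115))
for a in sd: print("sd",plane("side",(235+a[0]/5,155+a[1]/5),115))
for a in [(365,312),(385,332),(449,313)]: print("cr sc",plane("scene",a,5))
for a in [(222,328),(240,309),(293,333),(285,349)]: print("cr sd",plane("side",a,5))
print("beaker",plane("scene",(372,250),0),plane("side",(310,283),0)); print("solv",tri(("scene",(240,108)),("side",(349,133))),"carton",plane("scene",(302,335),50))
E
```

```text
sc [ 625.1  -304.24  115.  ]
sc [ 486.74 -268.44  115.  ]
sc [ 522.85 -137.73  115.  ]
sc [ 655.98 -172.02  115.  ]
sc [ 573.05 -223.37  115.  ]
sd [ 525.39 -138.36  115.  ]
sd [ 656.   -171.24  115.  ]
sd [ 621.83 -305.5   115.  ]
sd [ 485.35 -272.02  115.  ]
sd [ 574.15 -220.76  115.  ]
cr sc [510.49 201.04   5.  ]
cr sc [510.12 259.08   5.  ]
cr sc [371.22 283.21   5.  ]
cr sd [516.3  262.36   5.  ]
cr sd [501.58 196.45   5.  ]
cr sd [360.26 220.54   5.  ]
cr sd [362.07 267.39   5.  ]
beaker [373.18  53.37   0.  ] [373.86  53.74   0.  ]
solv (array([ 421.63, -501.19,  143.64]), [0.3, 0.3]) carton [669.23 224.34  50.  ]
```

Crate centre ≈(572,-221), yaw ≈-14.5°; pad (625.5,21); bottle grasp point ≈(447,238,110), heading ≈-12.5°. Planning the approach.

```bash
cat >> h.py <<'E'
def plan(wps,s=None):
    "wps: list of (T,z,x,ncalls): prints per-call relative shift/turn along straight interpolation"
    from scipy.spatial.transform import Slerp
    s=s or get_state();p=s["ee_pos"];M=rotm(s["ee_rot"])
    for T,z,x,n in wps:
        z=np.array(z,float);z/=np.linalg.norm(z);x=np.array(x,float);x-=z*(x@z);x/=np.linalg.norm(x)
        D=np.c_[x,np.cross(z,x),z];T=np.array(T,float);sl=Slerp([0,1],R.from_matrix([M,D]));p0=p
        for i in range(1,n+1):
            q=p0+(T-p0)*i/n;N=sl(i/n).as_matrix();t=M.T@(q-p)/10;r=R.from_matrix(M.T@N).as_rotvec()
            print(t,r,"rows>=%.1f"%max(np.linalg.norm(t)/5,np.degrees(np.linalg.norm(r))/8.59));p,M=q,N
E
python3 - <<'E'
from h import *
hx=np.array([.216,.976,0]);zt=np.array([.2526,-.0559,-.966])
plan([((500,-200,290),(0,0,-1),(1,.05,0),3),((426.9,242.2,189),zt,hx,3)])
E
```

```text
[ -9.42 -14.5   -2.26] [-0.    0.   -0.46] rows>=3.5
[ -2.05 -17.17  -2.27] [-0.    0.   -0.46] rows>=3.5
[  5.74 -16.31  -2.27] [-0.    0.   -0.46] rows>=3.5
[ -1.7  -14.84   3.37] [-0.07  0.06 -0.43] rows>=3.1
[  4.56 -14.43   2.34] [-0.07  0.06 -0.43] rows>=3.1
[ 10.1  -11.37   1.79] [-0.07  0.06 -0.43] rows>=3.1
```

```bash
python3 -m creep '[0,-2,-3,-0.5,0,0,-0.1, 0,-5,-7.5,-1.2,0,0,-0.24, 0,-9.4,-14.5,-2.3,0,0,-0.46, 0,-9.4,-14.5,-2.3,0,0,-0.46]'
python3 -m creep '[0,-1,-8.6,-1.1,0,0,-0.23, 0,-2,-17.2,-2.3,0,0,-0.46, 0,-2,-17.2,-2.3,0,0,-0.46, 0,-2,-17.2,-2.3,0,0,-0.46]'
python3 -m creep '[0,3,-8.1,-1.1,0,0,-0.23, 0,5.7,-16.3,-2.3,0,0,-0.46, 0,5.7,-16.3,-2.3,0,0,-0.46, 0,5.7,-16.3,-2.3,0,0,-0.46]'
python3 -m creep '[0,-1,-7,1.7,-0.03,0.03,-0.22, 0,-1.7,-14.8,3.4,-0.07,0.06,-0.43, 0,-1.7,-14.8,3.4,-0.07,0.06,-0.43, 0,-1.7,-14.8,3.4,-0.07,0.06,-0.43]'
python3 - <<'E'
from h import *
hx=np.array([.216,.976,0]);zt=np.array([.2526,-.0559,-.966])
plan([((426.9,242.2,189),zt,hx,2),((452.1,236.7,92.3),zt,hx,1)])
E
```

```text
time: 0.55
ee_pos: [266.9, -452.4, 245.2]
ee_rot: [-0.001, 0.91, -0.415, -0.0]
wrist_force: [0.5, -1.3, -0.6]
width: 1.003
time: 0.95
ee_pos: [385.5, -321.7, 269.1]
ee_rot: [-0.001, 0.981, -0.193, 0.0]
wrist_force: [0.5, -0.6, -0.8]
width: 1.0
time: 1.35
ee_pos: [501.6, -189.5, 292.6]
ee_rot: [-0.001, 0.999, 0.04, 0.001]
wrist_force: [-0.3, -0.3, 0.3]
width: 1.002
time: 1.75
ee_pos: [471.4, -38.6, 257.5]
ee_rot: [0.031, 0.966, 0.256, 0.032]
wrist_force: [0.5, -1.1, 0.6]
width: 0.999
[  4.89 -13.53   2.61] [-0.08  0.05 -0.41] rows>=2.9
[  9.85 -10.61   2.03] [-0.08  0.05 -0.41] rows>=2.9
[ 0.01 -0.01 10.01] [ 0. -0.  0.] rows>=2.0
```

Works well. On to the pre-grasp pose, then a wrist and a side check.

```bash
python3 -m creep '[0,2.5,-6.8,1.3,-0.04,0.03,-0.2, 0,4.9,-13.5,2.6,-0.08,0.05,-0.41, 0,4.9,-13.5,2.6,-0.08,0.05,-0.41, 0,4.9,-13.5,2.6,-0.08,0.05,-0.41]'
python3 -m creep '[0,5,-5.3,1,-0.04,0.03,-0.2, 0,9.8,-10.6,2,-0.08,0.05,-0.41, 0,9.8,-10.6,2,-0.08,0.05,-0.41, 0,9.8,-10.6,2,-0.08,0.05,-0.41, 0,9.8,-10.6,2,-0.08,0.05,-0.41]'
python3 - <<'E'
from h import *
hx=np.array([.216,.976,0]);zt=np.array([.2526,-.0559,-.966])
plan([((452.1,236.7,92.3),zt,hx,1)])
ci=camera_info("wrist");w=snapshot("wrist");s=snapshot("side")
hsv=cv2.cvtColor(w,cv2.COLOR_RGB2HSV);m=cv2.inRange(hsv,(0,110,25),(18,255,220));c=max(cv2.findContours(m,0,2)[0],key=cv2.contourArea);print("amber rect",cv2.minAreaRect(c))
for a in(0,66,92,112,140,156):
    P=np.array([480.5,230.4,144.3])+(a-140)*.7071*np.array([.976,-.216,1]);print(a,proj("wrist",P,ci))
cv2.imwrite("pics/w1.png",np.hstack([cv2.resize(w,(400,300)),cv2.resize(s[150:390,100:420],(400,300))])[:,:,::-1])
E
```

```text
time: 2.15
ee_pos: [447.5, 106.5, 221.6]
ee_rot: [0.068, 0.888, 0.451, 0.058]
wrist_force: [0.1, -0.6, 0.0]
width: 1.0
time: 2.65
ee_pos: [424.3, 246.1, 187.4]
ee_rot: [0.103, 0.773, 0.621, 0.082]
wrist_force: [0.6, -1.1, 1.2]
width: 0.999
[-0.32  0.34  9.94] [ 0. -0.  0.] rows>=2.0
amber rect ((272.50982666015625, 183.931884765625), (168.42979431152344, 70.05988311767578), 86.90594482421875)
0 [275.03 108.71]
66 [274.65 186.98]
92 [274.49 220.92]
112 [274.37 248.24]
140 [274.2  288.24]
156 [274.1  311.98]
```

View pics/w1.png

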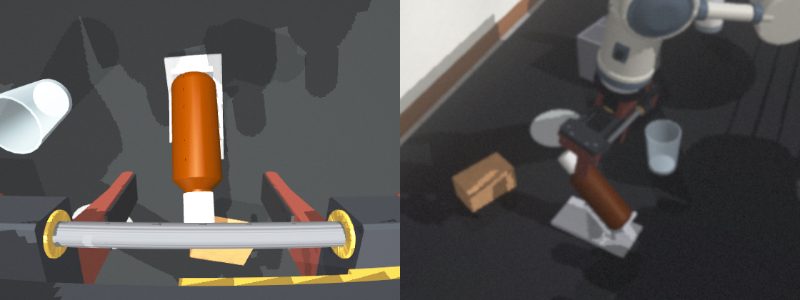

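The bottle lies midway between the fingers; its axis is tilted about 3° in the wrist view (cradle heading ≈-10°), so I add a small turn. Then I descend and grip.

```bash
python3 -m creep '[0,-0.3,0.3,3,0,0,-0.04, 0,-0.3,0.3,6,0,0,-0.04, 0,-0.3,0.3,8.5,0,0,-0.04, 0,-0.3,0.3,9.9,0,0,-0.04, 0,-0.3,0.3,9.9,0,0,-0.04]' 25
python3 - <<'E'
from h import *
hx=np.array([.182,.983,0]);zt=np.array([.2545,-.047,-.966])
plan([((452.1,236.7,92.3),zt,hx,1)])
E
python3 -m creep '[255,0,0,0,0,0,0, 255,0,0,0,0,0,0, 255,0,0,0,0,0,0, 255,0,0,0,0,0,0, 255,0,0,0,0,0,0]' 25
```

```text
time: 3.25
ee_pos: [452.9, 233.6, 91.9]
ee_rot: [0.104, 0.762, 0.634, 0.079]
wrist_force: [0.3, 0.3, -0.8]
width: 1.001
[ 0.29 -0.12 -0.08] [0.   0.01 0.  ] rows>=0.1
time: 3.75
ee_pos: [453.6, 235.2, 93.4]
ee_rot: [0.104, 0.762, 0.634, 0.082]
wrist_force: [1.6, 8.5, 4.9]
width: 0.585
```

```bash
python3 -m creep '[255,0,0.3,-1,0,0,0, 255,0,0.8,-3,0,0,0, 255,0,1.6,-6,0,0,0, 255,0,2.4,-9,0,0,0, 255,0,3.1,-11.6,0,0,0]' 30
python3 - <<'E'
from h import *
h=np.array([.996,-.087,0]);z=.866*h+[0,0,-.5]
G=np.array([625.5,21,97+60.]);plan([(G+18.7*z,z,(.087,.996,0),2)])
E
```

```text
time: 4.25
ee_pos: [453.0, 236.0, 215.0]
ee_rot: [0.104, 0.762, 0.634, 0.082]
wrist_force: [0.7, 0.1, -2.8]
width: 0.562
[-8.89  9.96  6.26] [-0.39  0.03 -0.04] rows>=2.9
[-9.46  6.55  9.22] [-0.39  0.03 -0.04] rows>=2.9
```

```bash
python3 -m creep '[255,-2,2.2,1.4,-0.08,0.01,-0.01, 255,-4.4,5,3.1,-0.19,0.01,-0.02, 255,-6.7,7.5,4.7,-0.29,0.02,-0.03, 255,-8.9,10,6.3,-0.39,0.03,-0.04, 255,-8.9,10,6.3,-0.39,0.03,-0.04]'
python3 -m creep '[255,-2.2,1.6,2.3,-0.1,0.01,-0.01, 255,-4.7,3.3,4.6,-0.2,0.01,-0.02, 255,-7.2,5,7,-0.3,0.02,-0.03, 255,-9.5,6.5,9.2,-0.39,0.03,-0.04, 255,-9.5,6.5,9.2,-0.39,0.03,-0.04]'
python3 -m creep '[255,0,0,0,0,0,0, 255,0,0,0,0,0,0]'
python3 - <<'E'
from h import *
h=np.array([.996,-.087,0]);z=.866*h+[0,0,-.5]
G=np.array([625.5,21,97+60.]);plan([(G+18.7*z,z,(.087,.996,0),1)])
s=get_state();M=rotm(s["ee_rot"]);print(s["ee_pos"]-18.7*M[:,2],M,s["joints"])
a=snapshot("scene");b=snapshot("side")
for n,im in(("scene",a),("side",b)): cv2.imwrite(f"pics/{n}2.png",im[:,:,::-1])
o=[]
for n,im in(("scene",a),("side",b)):
    u,v=np.clip(proj(n,(625,21,150)).astype(int)-[65,75],0,None);o.append(cv2.resize(im[v:v+150,u:u+130],(390,450)));print(n,u,v)
cv2.imwrite("pics/p2.png",np.hstack(o)[:,:,::-1])
E
```

```text
time: 4.75
ee_pos: [545.7, 124.1, 174.7]
ee_rot: [0.242, 0.714, 0.623, 0.208]
wrist_force: [-0.7, -0.4, -3.5]
width: 0.563
time: 5.25
ee_pos: [637.5, 12.0, 134.8]
ee_rot: [0.369, 0.641, 0.589, 0.327]
wrist_force: [-1.0, -0.5, -3.9]
width: 0.562
time: 5.45
ee_pos: [637.4, 12.6, 135.0]
ee_rot: [0.368, 0.641, 0.589, 0.327]
wrist_force: [0.6, 0.8, -2.5]
width: 0.561
[ 0.72  1.28 -0.35] [-0.02  0.01  0.01] rows>=0.3
[621.49  14.2  144.64] [[ 0.09  0.51  0.85]
 [ 1.   -0.04 -0.09]
 [-0.01  0.86 -0.52]] [ 0.03 -0.58  2.26 -0.25  0.46 -1.29]
scene 201 142
side 155 132
```

View pics/p2.png

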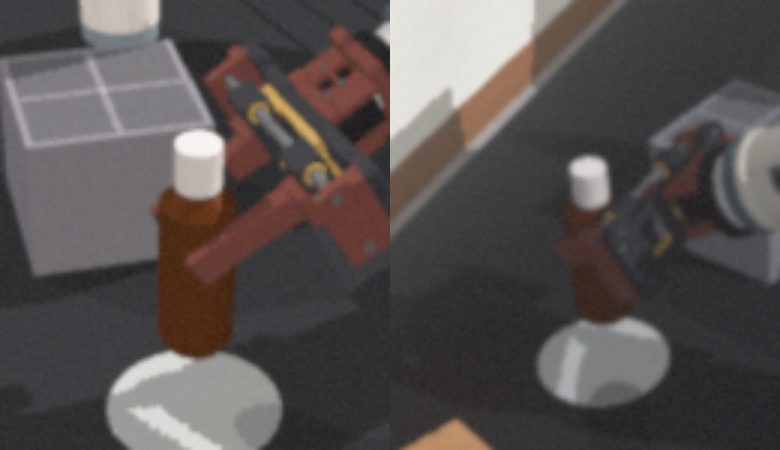

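Bottle is held roughly upright over the pad (scene cap at crop (199,165), foot (195,350)). Checking its tilt numerically.

```bash
python3 - <<'E'
from h import *
cap={};bot={}
for n in("scene","side"):
    im=cv2.imread(f"pics/{n}2.png");h=cv2.cvtColor(im,cv2.COLOR_BGR2HSV)
    u,v=(201,142) if n=="scene" else (155,132); u0=u+52;
    m=cv2.inRange(h,(0,0,130),(180,70,255)); k=np.zeros_like(m)
    r=(slice(v+42,v+68),slice(u+55,u+78)) if n=="scene" else (slice(v+50,v+70),slice(u+57,u+76))
    k[r]=m[r];c=max(cv2.findContours(k,0,2)[0],key=cv2.contourArea);M=cv2.moments(c);cap[n]=np.array((M['m10']/M['m00'],M['m01']/M['m00']))
    a=cv2.inRange(h,(0,100,20),(18,255,220));k=np.zeros_like(a);k[v+50:v+125,u+50:u+82]=a[v+50:v+125,u+50:u+82]
    print(n,cap[n],cv2.boundingRect(c))
    for row in range(v+85,v+122,4):
        xs=np.where(k[row])[0]; print(row,xs.min() if len(xs) else None,xs.max() if len(xs) else None,end=' | ')
    print()
C,e=tri(*cap.items());print("cap",C,e)
for n in cap:
    print(n,"cap proj",proj(n,C))
    for z,r in((0,20),(10,25),(40,25),(60,25)):
        P=np.array([proj(n,C+[r*np.cos(t),r*np.sin(t),z-140]) for t in np.linspace(0,6.28,60)]);print(z,"x",P[:,0].min(),P[:,0].max(),"y",P[:,1].min(),P[:,1].max())
E
```

```text
scene [266.43 195.44] (256, 184, 20, 25)
227 254 281 | 231 254 278 | 235 254 278 | 239 254 278 | 243 254 278 | 247 254 278 | 251 254 277 | 255 255 276 | 259 261 271 | 263 None None | 
side [221.6  191.78] (215, 184, 13, 17)
217 216 216 | 221 217 222 | 225 219 226 | 229 217 228 | 233 219 233 | 237 221 228 | 241 None None | 245 None None | 249 None None | 253 None None | 
cap [621.96  13.93 195.4 ] [0.3, 0.3]
scene cap proj [266.38 195.29]
0 x 255.83683787317207 275.8005399745195 y 248.40956866582053 260.96978881032504
10 x 253.30653500941435 278.39747545882614 y 243.00716897930164 258.63574923443
40 x 253.2045278375197 278.7222239772191 y 231.07582724560663 246.46305439701317
60 x 253.1358364989233 278.94502672437113 y 222.89794933561782 238.10760698943113
side cap proj [221.58 191.89]
0 x 218.69969219617926 233.733284981871 y 230.76035399473625 240.28499082793576
10 x 216.4608330579817 235.3404934796823 y 226.70222688146794 238.57168119894564
40 x 215.36986860385895 234.52229275471694 y 217.83174080286398 229.58023924907846
60 x 214.6262955634067 233.9645944868581 y 211.77771550667927 223.43819465327581
```

Upright within about 1°, underside at ≈55 mm. Lower 48 mm, then creep by touch.

```bash
python3 -m creep '[255,0.3,-0.8,0.6,0,0,0, 255,0.6,-1.8,1.2,0,0,0, 255,0.8,-2.8,1.9,0,0,0, 255,0.8,-3.6,2.4,0,0,0, 255,0.8,-3.98,2.73,0,0,0]'
python3 -m creep '[255,0,0,0,0,0,0]'
python3 -m creep '[255,0,-0.1,0.06,0,0,0, 255,0,-0.2,0.12,0,0,0]'
python3 -c "
from h import *
s=get_state();print(s['joints'],s['wrist_force'],s['wrist_torque'])"
```

```text
time: 6.05
ee_pos: [641.5, 21.1, 87.8]
ee_rot: [0.368, 0.64, 0.589, 0.328]
wrist_force: [-0.3, -0.9, -2.4]
width: 0.56
time: 6.15
ee_pos: [641.4, 21.4, 87.2]
ee_rot: [0.368, 0.64, 0.59, 0.328]
wrist_force: [-0.0, 0.0, -2.8]
width: 0.567
time: 6.35
ee_pos: [641.8, 21.4, 85.8]
ee_rot: [0.368, 0.64, 0.59, 0.328]
wrist_force: [0.0, -0.8, -2.9]
width: 0.563
[ 0.05 -0.49  2.29 -0.39  0.34 -1.14] [ 0.03 -0.77 -2.89] [0.13 0.7  0.01]
```

```bash
for i in 1; do python3 -m creep '[255,0,-0.09,0.05,0,0,0]'; python3 -m creep '[255,0,-0.09,0.05,0,0,0]';python3 -m creep '[255,0,-0.09,0.05,0,0,0]'; done
```

```text
time: 6.45
ee_pos: [641.9, 21.3, 85.3]
ee_rot: [0.369, 0.64, 0.589, 0.328]
wrist_force: [-0.5, 0.5, -2.9]
width: 0.566
time: 6.55
ee_pos: [642.1, 21.2, 84.8]
ee_rot: [0.369, 0.64, 0.589, 0.328]
wrist_force: [-0.1, 0.3, -3.1]
width: 0.562
time: 6.65
ee_pos: [642.4, 21.2, 84.7]
ee_rot: [0.369, 0.639, 0.589, 0.329]
wrist_force: [0.4, -0.6, 0.1]
width: 0.563
```

Contact (weight taken off). Release, and back off along the tool.

```bash
python3 -m creep '[0,0,0,0,0,0,0, 0,0,0,0,0,0,0, 0,0,0,0,0,0,0, 0,0,0,0,0,0,0, 0,0,0,0,0,0,0]'
python3 - <<'E'
from h import *
T=get_state()["ee_pos"];M=rotm(get_state()["ee_rot"]);print(M)
ex=np.array([.968,-.252,0]);z=M[:,2]
T1=T-130*z; d=(0,0,-1)
plan([(T1,z,M[:,0],1),((520,-40,260),d,(.3,1,0),2),((548,-180,150),d,(.252,.968,0),1)])
E
```

```text
time: 7.15
ee_pos: [642.5, 21.2, 85.0]
ee_rot: [0.369, 0.639, 0.589, 0.329]
wrist_force: [-0.9, 0.3, -0.6]
width: 0.974
[[ 0.09  0.51  0.86]
 [ 1.   -0.03 -0.08]
 [-0.01  0.86 -0.51]]
[ -0.  -0. -13.] [ 0. -0.  0.] rows>=2.6
[-3.72  4.51 -2.95] [ 0.52 -0.05  0.1 ] rows>=3.5
[-3.55  2.83 -4.72] [ 0.52 -0.05  0.1 ] rows>=3.5
[-12.6   6.7  11. ] [-0.   -0.   -0.04] rows>=3.6
```

```bash
python3 -m creep '[0,0,0,-2,0,0,0, 0,0,0,-4.5,0,0,0, 0,0,0,-7,0,0,0, 0,0,0,-9.5,0,0,0, 0,0,0,-9.5,0,0,0]'
python3 - <<'E'
from h import *
d=(0,0,-1)
plan([((540,-40,260),d,(.3,1,0),2),((548,-180,150),d,(.252,.968,0),1)])
s=snapshot("side");a=snapshot("scene")
cv2.imwrite("pics/sc3.png",a[:,:,::-1]);cv2.imwrite("pics/sd3.png",s[:,:,::-1])
cap={}
for n,im,r in(("scene",a,(slice(195,270),slice(245,285))),("side",s,(slice(185,235),slice(205,240)))):
    m=cv2.inRange(cv2.cvtColor(im,cv2.COLOR_RGB2HSV),(0,0,150),(180,60,255));k=np.zeros_like(m);k[r]=m[r]
    c=max(cv2.findContours(k,0,2)[0],key=cv2.contourArea);M=cv2.moments(c);cap[n]=(M['m10']/M['m00'],M['m01']/M['m00']);print(n,cap[n],cv2.boundingRect(c))
print(tri(*cap.items()))
E
```

```text
time: 7.65
ee_pos: [571.4, 32.1, 131.1]
ee_rot: [0.369, 0.64, 0.589, 0.327]
wrist_force: [-0.1, -0.0, -1.0]
width: 1.0
[-3.84  4.84 -4.34] [ 0.51 -0.04  0.09] rows>=3.5
[-3.72  2.46 -6.09] [ 0.51 -0.04  0.09] rows>=3.5
[-13.18   4.79  11.  ] [-0.   -0.   -0.04] rows>=3.6
scene (266.2549019607843, 220.87091503267973) (258, 210, 17, 23)
side (221.27204783258594, 208.99252615844543) (215, 202, 12, 16)
(array([625.39,  19.55, 144.  ]), [1.4, 1.4])
```

Bottle stands free and upright (cap centre (625,20,144), as expected). Now over the crate with shut fingers.

```bash
python3 -m creep '[255,-1,1.2,-1.5,0.13,-0.01,0.02, 255,-2,2.4,-2.5,0.26,-0.02,0.05, 255,-3,3.6,-3.5,0.39,-0.03,0.07, 255,-3.8,4.8,-4.3,0.51,-0.04,0.09, 255,-3.8,4.8,-4.3,0.51,-0.04,0.09]' 10
python3 -m creep '[255,-1,0.6,-1.5,0.13,-0.01,0.02, 255,-2,1.2,-3,0.26,-0.02,0.05, 255,-3,1.8,-4.5,0.39,-0.03,0.07, 255,-3.7,2.5,-6.1,0.51,-0.04,0.09, 255,-3.7,2.5,-6.1,0.51,-0.04,0.09]'
python3 - <<'E'
from h import *
d=(0,0,-1);plan([((548,-180,140),d,(.252,.968,0),1)])
E
```

```text
time: 8.25
ee_pos: [559.5, -5.6, 200.8]
ee_rot: [0.194, 0.745, 0.614, 0.173]
wrist_force: [0.1, -0.7, 0.4]
width: 0.585
time: 8.75
ee_pos: [545.6, -42.9, 263.4]
ee_rot: [0.004, 0.8, 0.6, 0.006]
wrist_force: [0.4, -0.3, -0.8]
width: 0.131
[-13.15   3.92  12.34] [ 0.01 -0.   -0.03] rows>=3.7
```

```bash
python3 -m creep '[255,-4.5,1.3,2,0,0,-0.01, 255,-9,2.6,5,0.01,0,-0.03, 255,-13.2,3.9,8.5,0.01,0,-0.03, 255,-13.2,3.9,12.3,0.01,0,-0.03, 255,-13.2,3.9,12.3,0.01,0,-0.03]'
python3 - <<'E'
from h import *
d=(0,0,-1);plan([((548,-180,118),d,(.252,.968,0),1)])
for n in("wrist",):
    ci=camera_info(n);w=snapshot(n);cv2.imwrite("pics/w4.png",w[:,:,::-1])
    for P in((572.4,-221.2),(548,-180),(613.9,-196.9),(530.9,-245.5),(596.7,-262.7)): print(proj(n,(*P,115),ci))
E
```

```text
time: 9.25
ee_pos: [543.2, -180.1, 131.2]
ee_rot: [-0.004, 0.792, 0.611, -0.0]
wrist_force: [0.2, -0.0, -1.5]
width: 0.003
[0.13 0.47 1.31] [-0.01 -0.   -0.  ] rows>=0.3
[223.05 312.38]
[281.38 257.75]
[281.67 361.64]
[159.3  257.63]
[170.3  360.92]
```

View pics/w4.png

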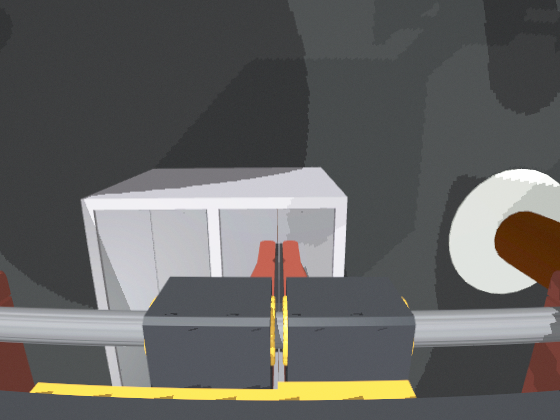

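Wrist view: fingertips at (279,245) over the cell bounded by columns 219–335, seam at column 278, top (−x) edge at row 209 — this is cell0. Press gently in guarded steps (stop over 5 N).

```bash
cat > ok.py <<'E'
import sys
from h import *
s=get_state();sys.exit(abs(s["wrist_force"][2])>float(sys.argv[1]))
E
python3 -m creep '[255,0.1,0.5,0.6,0,0,0, 255,0.1,0.5,1.3,0,0,0]' && python3 -m creep '[255,0,0,0.5,0,0,0]' && python3 ok.py 5 && python3 -m creep '[255,0,0,0.4,0,0,0]' && python3 ok.py 5 && python3 -m creep '[255,0,0,0.3,0,0,0]' && python3 ok.py 5 && python3 -m creep '[255,0,0,0.3,0,0,0]' && python3 ok.py 5 && python3 -m creep '[255,0,0,0.3,0,0,0]'  && python3 ok.py 5 && python3 -m creep '[255,0,0,0.3,0,0,0]'
```

```text
time: 9.5
ee_pos: [551.4, -178.7, 125.3]
ee_rot: [-0.0, 0.791, 0.612, 0.003]
wrist_force: [-0.3, 0.6, -0.1]
width: 0.009
time: 9.6
ee_pos: [552.3, -177.9, 121.4]
ee_rot: [0.001, 0.79, 0.613, 0.004]
wrist_force: [-0.4, 0.5, 0.3]
width: 0.009False
```

```bash
sed -i 's/sys.exit(\(.*\))$/sys.exit(int(\1))/' ok.py; 
python3 -m creep '[255,-0.1,-0.3,0.5,0,0,0, 255,-0.1,-0.3,0.7,0,0,0]' && python3 ok.py 5 && python3 -m creep '[255,0,0,0.4,0,0,0]' && python3 ok.py 5 && python3 -m creep '[255,0,0,0.4,0,0,0]' && python3 ok.py 5 && python3 -m creep '[255,0,0,0.4,0,0,0]' && python3 ok.py 5 && python3 -m creep '[255,0,0,0.4,0,0,0]'  && python3 ok.py 5 && python3 -m creep '[255,0,0,0.4,0,0,0]' && python3 ok.py 5 && python3 -m creep '[255,0,0,0.4,0,0,0]' && python3 ok.py 5 && python3 -m creep '[255,0,0,0.4,0,0,0]'
```

```text
time: 9.8
ee_pos: [549.3, -177.6, 114.7]
ee_rot: [0.002, 0.79, 0.613, 0.004]
wrist_force: [0.3, 0.1, 0.4]
width: 0.005
time: 9.9
ee_pos: [549.6, -177.6, 111.4]
ee_rot: [0.002, 0.79, 0.613, 0.004]
wrist_force: [-0.6, -0.9, 2.1]
width: 0.003
time: 10.0
ee_pos: [549.9, -177.7, 107.8]
ee_rot: [0.003, 0.79, 0.613, 0.004]
wrist_force: [0.3, -0.1, 2.1]
width: 0.007
time: 10.1
ee_pos: [550.2, -177.8, 104.0]
ee_rot: [0.003, 0.79, 0.613, 0.005]
wrist_force: [-0.6, 0.2, 2.7]
width: 0.002
time: 10.2
ee_pos: [550.6, -178.1, 102.4]
ee_rot: [0.004, 0.79, 0.613, 0.005]
wrist_force: [-8.2, 0.7, 22.7]
width: 0.008
```

Cell0 stops hard at 12.6 mm. Lift and go to cell1.

```bash
python3 -m creep '[255,0,0,-1.5,0,0,0, 255,0,0,-3,0,0,0, 255,-0.2,3,-3,0,0,0, 255,-0.2,6.5,-3,0,0,0, 255,-0.2,6.5,-2,0,0,0]' && python3 -m creep '[255,0,0,0,0,0,0]'
python3 -c "
from h import *
plan([((613.9,-196.9,114),(0,0,-1),(.252,.968,0),1)])"
```

```text
time: 10.7
ee_pos: [615.8, -197.1, 123.3]
ee_rot: [0.005, 0.79, 0.613, 0.006]
wrist_force: [-0.7, -1.4, -0.6]
width: 0.008
time: 10.8
ee_pos: [615.2, -196.8, 120.9]
ee_rot: [0.003, 0.79, 0.613, 0.005]
wrist_force: [-0.4, -0.1, 0.0]
width: 0.005
[-0.04 -0.13  0.69] [ 0.01 -0.    0.  ] rows>=0.1
```

```bash

python3 -m creep '[255,0,-0.1,0.4,0,0,0, 255,0,-0.1,0.7,0,0,0]' && python3 ok.py 5 && python3 -m creep '[255,0,0,0.4,0,0,0]' && python3 ok.py 5 && python3 -m creep '[255,0,0,0.4,0,0,0]' && python3 ok.py 5 && python3 -m creep '[255,0,0,0.3,0,0,0]' && python3 ok.py 5 && python3 -m creep '[255,0,0,0.3,0,0,0]'  && python3 ok.py 5 && python3 -m creep '[255,0,0,0.3,0,0,0]' && python3 ok.py 5 && python3 -m creep '[255,0,0,0.3,0,0,0]' && python3 ok.py 5 && python3 -m creep '[255,0,0,0.3,0,0,0]' && python3 ok.py 5 && python3 -m creep '[255,0,0,0.3,0,0,0]'
```

```text
time: 11.0
ee_pos: [613.6, -196.4, 114.0]
ee_rot: [0.003, 0.79, 0.613, 0.005]
wrist_force: [-0.9, -0.1, 0.3]
width: 0.007
time: 11.1
ee_pos: [613.4, -196.3, 110.9]
ee_rot: [0.004, 0.79, 0.613, 0.005]
wrist_force: [0.2, -0.5, 1.6]
width: 0.003
time: 11.2
ee_pos: [613.3, -196.3, 107.6]
ee_rot: [0.004, 0.79, 0.613, 0.005]
wrist_force: [-0.2, 0.3, 1.4]
width: 0.003
time: 11.3
ee_pos: [613.3, -196.3, 105.1]
ee_rot: [0.005, 0.79, 0.613, 0.006]
wrist_force: [-0.0, -0.9, 1.1]
width: 0.007
time: 11.4
ee_pos: [613.4, -196.3, 102.5]
ee_rot: [0.005, 0.79, 0.613, 0.006]
wrist_force: [-0.3, -0.9, 2.5]
width: 0.008
time: 11.5
ee_pos: [613.6, -196.5, 101.3]
ee_rot: [0.006, 0.79, 0.613, 0.006]
wrist_force: [-5.7, 0.4, 13.1]
width: 0.006
```

Cell1 also stops hard (13.7 mm). Next cell3.

```bash
python3 -m creep '[255,0,0,-1.5,0,0,0, 255,0,0,-3,0,0,0, 255,-3.3,0,-3,0,0,0, 255,-6.8,0,-3,0,0,0, 255,-6.8,0,-2,0,0,0]' && python3 -m creep '[255,0,0,0,0,0,0]'
python3 -c "
from h import *
plan([((596.7,-262.7,114),(0,0,-1),(.252,.968,0),1)])"
```

```text
time: 12.0
ee_pos: [596.1, -266.5, 123.8]
ee_rot: [0.009, 0.791, 0.612, 0.007]
wrist_force: [0.4, 0.1, 0.4]
width: 0.001
time: 12.1
ee_pos: [595.4, -266.4, 122.3]
ee_rot: [0.007, 0.791, 0.611, 0.006]
wrist_force: [0.8, 0.9, -0.5]
width: 0.005
[0.39 0.01 0.83] [ 0.02 -0.   -0.  ] rows>=0.2
```

```bash

python3 -m creep '[255,0.3,0,0.4,0.02,0,0, 255,0.3,0,0.8,0.02,0,0]' && python3 ok.py 5 && python3 -m creep '[255,0,0,0.4,0,0,0]' && python3 ok.py 5 && python3 -m creep '[255,0,0,0.4,0,0,0]' && python3 ok.py 5 && python3 -m creep '[255,0,0,0.3,0,0,0]' && python3 ok.py 5 && python3 -m creep '[255,0,0,0.3,0,0,0]'  && python3 ok.py 5 && python3 -m creep '[255,0,0,0.3,0,0,0]' && python3 ok.py 5 && python3 -m creep '[255,0,0,0.3,0,0,0]' && python3 ok.py 5 && python3 -m creep '[255,0,0,0.3,0,0,0]' && python3 ok.py 5 && python3 -m creep '[255,0,0,0.3,0,0,0]'&& python3 ok.py 5 && python3 -m creep '[255,0,0,0.4,0,0,0]'&& python3 ok.py 5 && python3 -m creep '[255,0,0,0.4,0,0,0]'
```

```text
time: 12.3
ee_pos: [597.0, -262.4, 114.3]
ee_rot: [-0.001, 0.791, 0.612, 0.0]
wrist_force: [-0.6, 0.5, 0.8]
width: 0.003
time: 12.4
ee_pos: [597.4, -261.7, 110.1]
ee_rot: [-0.001, 0.791, 0.612, -0.0]
wrist_force: [-1.3, -0.9, 1.8]
width: 0.004
time: 12.5
ee_pos: [597.8, -261.1, 106.1]
ee_rot: [-0.001, 0.79, 0.612, -0.0]
wrist_force: [-0.3, -0.3, 1.9]
width: 0.005
time: 12.6
ee_pos: [598.0, -260.5, 103.0]
ee_rot: [-0.001, 0.79, 0.613, 0.0]
wrist_force: [-1.0, -0.4, 3.6]
width: 0.002
time: 12.7
ee_pos: [598.3, -260.4, 102.6]
ee_rot: [0.0, 0.79, 0.613, 0.0]
wrist_force: [-7.7, 1.0, 20.0]
width: 0.006
```

Cell3 stops as well; confirm cell2.

```bash
python3 -m creep '[255,0,0,-1.5,0,0,0, 255,0,0,-3,0,0,0, 255,-0.2,-3.3,-3,0,0,0, 255,-0.2,-6.8,-3,0,0,0, 255,-0.2,-6.8,-2,0,0,0]' && python3 -m creep '[255,0,0,0,0,0,0]' && python3 -m creep '[255,0,0,0.4,0,0,0, 255,0,0,0.7,0,0,0]' && python3 ok.py 5 && python3 -m creep '[255,0,0,0.4,0,0,0]' && python3 ok.py 5 && python3 -m creep '[255,0,0,0.4,0,0,0]' && python3 ok.py 5 && python3 -m creep '[255,0,0,0.4,0,0,0]' && python3 ok.py 5 && python3 -m creep '[255,0,0,0.4,0,0,0]'  && python3 ok.py 5 && python3 -m creep '[255,0,0,0.4,0,0,0]' && python3 ok.py 5 && python3 -m creep '[255,0,0,0.4,0,0,0]' && python3 ok.py 5 && python3 -m creep '[255,0,0,0.4,0,0,0]' && python3 ok.py 5 && python3 -m creep '[255,0,0,0.4,0,0,0]'
```

```text
time: 13.2
ee_pos: [530.4, -245.2, 125.0]
ee_rot: [0.001, 0.79, 0.613, 0.001]
wrist_force: [0.6, 0.4, -0.1]
width: 0.006
time: 13.3
ee_pos: [529.9, -245.0, 124.1]
ee_rot: [0.001, 0.79, 0.613, 0.001]
wrist_force: [0.3, -0.3, -0.7]
width: 0.003
time: 13.5
ee_pos: [530.8, -245.1, 117.1]
ee_rot: [0.001, 0.79, 0.613, 0.001]
wrist_force: [0.6, -0.8, -0.3]
width: 0.003
time: 13.6
ee_pos: [531.4, -245.3, 112.9]
ee_rot: [0.001, 0.79, 0.613, 0.001]
wrist_force: [-0.8, 0.9, 0.7]
width: 0.004
time: 13.7
ee_pos: [531.8, -245.4, 108.6]
ee_rot: [0.001, 0.79, 0.613, 0.001]
wrist_force: [-0.8, 0.7, 2.1]
width: 0.006
time: 13.8
ee_pos: [532.2, -245.5, 104.4]
ee_rot: [0.001, 0.79, 0.613, 0.001]
wrist_force: [0.4, -0.5, 2.5]
width: 0.006
time: 13.9
ee_pos: [532.5, -245.6, 100.3]
ee_rot: [0.001, 0.79, 0.613, 0.001]
wrist_force: [-0.6, -0.6, 1.6]
width: 0.005
time: 14.0
ee_pos: [532.8, -245.7, 96.2]
ee_rot: [0.001, 0.79, 0.613, 0.001]
wrist_force: [0.1, -0.8, 3.4]
width: 0.006
time: 14.1
ee_pos: [533.0, -245.8, 91.9]
ee_rot: [0.002, 0.79, 0.613, 0.001]
wrist_force: [0.1, 0.5, 0.8]
width: 0.007
time: 14.2
ee_pos: [533.0, -245.7, 87.5]
ee_rot: [0.002, 0.79, 0.613, 0.001]
wrist_force: [0.0, -0.3, 1.6]
width: 0.001
time: 14.3
ee_pos: [533.0, -245.6, 83.0]
ee_rot: [0.002, 0.79, 0.613, 0.001]
wrist_force: [0.2, -0.8, 0.6]
width: 0.009
```

Cell2 gives 32 mm at 1–3 N: it is the empty one. Raise, open, and look from above to refine the cell centre.

```bash
python3 -m creep '[255,0,0,-2,0,0,0, 255,0,0,-5,0,0,0, 255,0,0,-9,0,0,0, 255,0,0,-14,0,0,0, 255,0,0,-19,0,0,0]'
python3 -m creep '[0,0,-3,-2,0,0,0, 0,0,-6,-2,0,0,0, 0,0,-6,-2,0,0,0, 0,0,-6,-2,0,0,0]'
python3 - <<'E'
from h import *
ci=camera_info("wrist");w=snapshot("wrist");print(get_state()["ee_pos"],ci);cv2.imwrite("pics/w5.png",w[:,:,::-1]);np.save("ci5.npy",ci,allow_pickle=True)
for P in((572.4,-221.2),(548.1,-179.7),(530.9,-245.5)): print(proj("wrist",(*P,115),ci))
E
```

```text
time: 14.8
ee_pos: [531.8, -245.2, 273.6]
ee_rot: [0.001, 0.79, 0.613, 0.001]
wrist_force: [0.3, 0.2, 0.9]
width: 0.008
time: 15.2
ee_pos: [473.6, -230.3, 293.1]
ee_rot: [0.001, 0.79, 0.613, 0.001]
wrist_force: [0.1, -0.5, -0.4]
width: 0.332
[ 473.88 -230.34  292.62] {'mtx': array([[349.78,   0.  , 278.55],
       [  0.  , 349.78, 208.97],
       [  0.  ,   0.  ,   1.  ]]), 'k1': -0.06888248205921933, 'rvec': array([-2.31, -1.79, -0.24]), 'tvec': array([ 105.89, -548.03,  323.97])}
[310.1  274.84]
[343.68 245.06]
[278.37 244.85]
```

View pics/w5.png

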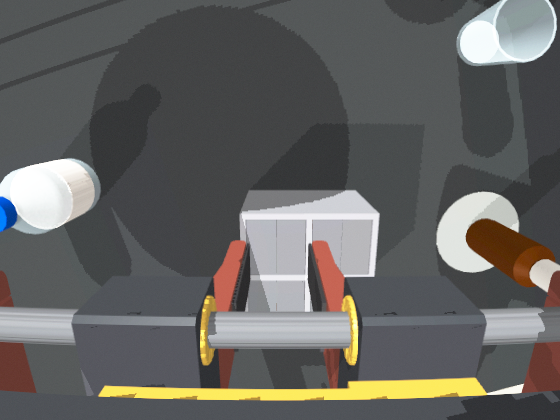

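Seen: crate's −x edge at row ≈213, corners (241,215)/(379,212), divider cross near (308,277). Refining numerically with brightness profiles.

```bash
python3 - <<'E'
from h import *
g=cv2.imread("pics/w5.png",0).astype(int);ci=np.load("ci5.npy",allow_pickle=True).item()
print("row225-235 cols236-385");p=g[225:235].mean(0);print([(c,int(p[c])) for c in range(236,250)]);print([(c,int(p[c])) for c in range(300,316)]);print([(c,int(p[c])) for c in range(364,384)])
q=g[:,262:272].mean(1);r=g[:,345:372].mean(1);print([(c,int(q[c]),int(r[c])) for c in list(range(206,224))+list(range(270,286))])
for a in [(241,215),(379,212),(308,277),(309,215),(376,276)]: print(a,plane("wrist",a,115,ci)[:2])
E
```

```text
row225-235 cols236-385
[(236, 67), (237, 67), (238, 67), (239, 79), (240, 178), (241, 184), (242, 185), (243, 184), (244, 188), (245, 184), (246, 148), (247, 181), (248, 186), (249, 186)]
[(300, 184), (301, 184), (302, 184), (303, 184), (304, 184), (305, 163), (306, 216), (307, 238), (308, 238), (309, 238), (310, 238), (311, 238), (312, 153), (313, 183), (314, 184), (315, 184)]
[(364, 183), (365, 184), (366, 183), (367, 183), (368, 183), (369, 184), (370, 180), (371, 176), (372, 212), (373, 237), (374, 237), (375, 237), (376, 237), (377, 218), (378, 141), (379, 75), (380, 75), (381, 75), (382, 74), (383, 75)]
[(206, 122, 207), (207, 122, 208), (208, 149, 208), (209, 192, 208), (210, 208, 208), (211, 209, 208), (212, 209, 208), (213, 219, 223), (214, 233, 235), (215, 239, 238), (216, 239, 237), (217, 239, 237), (218, 239, 237), (219, 218, 216), (220, 183, 182), (221, 187, 183), (222, 187, 183), (223, 187, 183), (270, 186, 188), (271, 185, 188), (272, 186, 188), (273, 185, 189), (274, 197, 205), (275, 231, 235), (276, 238, 212), (277, 238, 94), (278, 238, 82), (279, 238, 82), (280, 217, 81), (281, 190, 81), (282, 185, 81), (283, 185, 80), (284, 185, 80), (285, 181, 79)]
(241, 215) [ 490.24 -274.22]
(379, 212) [ 522.   -137.54]
(308, 277) [ 574.31 -223.94]
(309, 215) [ 507.35 -207.39]
(376, 276) [ 591.7  -152.91]
```

```bash
python3 -m creep '[0,4.6,1.4,0.7,0,0,0, 0,9.2,2.8,1.4,0,0,0, 0,14,4.2,2,0,0,0, 0,14,4.2,2,0,0,0]'
python3 -m creep '[0,4.6,1.4,0.7,0,0,0, 0,9.2,2.8,1.4,0,0,0, 0,14,4.2,2,0,0,0, 0,14,4.2,2,0,0,0, 0,14,4.2,2,0,0,0]'
python3 - <<'E'
from h import *
x=(.252,.968,0);plan([((625.4,19.8,200),(0,0,-1),x,1),((625.4,19.8,124),(0,0,-1),x,1)])
ci=camera_info("wrist");w=snapshot("wrist");cv2.imwrite("pics/w6.png",w[:,:,::-1]);print(proj("wrist",(625.4,19.6,159),ci),proj("wrist",(625.4,19.6,143),ci))
E
```

```text
time: 15.65
ee_pos: [551.6, -100.2, 269.3]
ee_rot: [-0.002, 0.788, 0.616, 0.0]
wrist_force: [0.4, -0.6, -0.6]
width: 0.739
time: 16.15
ee_pos: [626.6, 26.3, 247.3]
ee_rot: [-0.003, 0.787, 0.616, -0.001]
wrist_force: [0.6, -0.6, -0.1]
width: 1.004
[-0.67  0.07  4.73] [-0.01 -0.    0.01] rows>=1.0
[ 0.  -0.   7.6] [0. 0. 0.] rows>=1.5
[269.69 215.24] [270.16 209.79]
```

View pics/w6.png

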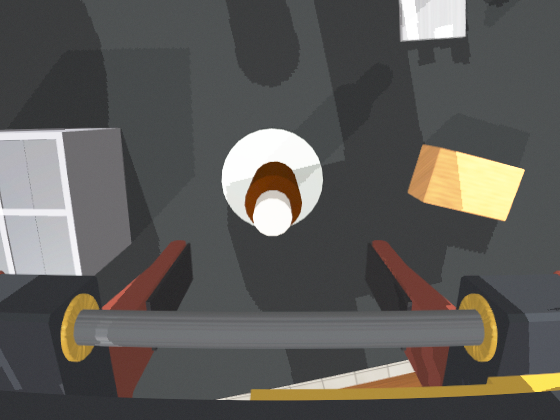

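Cap top at (272,215), 1 mm from prediction, standing mid-pad. Descend to TCP z≈129 and grip the cap.

```bash
python3 -m creep '[0,-0.5,0.1,2.4,-0.01,0,0.01, 0,-0.55,0.1,4.7,-0.01,0,0.01, 0,-0.55,0.1,7.5,-0.01,0,0.01, 0,-0.55,0.1,10,-0.01,0,0.01, 0,-0.55,0.1,11.8,-0.01,0,0.01]'
python3 -m creep '[0,0,0,0,0,0,0]'
python3 - <<'E'
from h import *
x=(.252,.968,0);plan([((625.5,21,129),(0,0,-1),x,1)])
E
```

```text
time: 16.7
ee_pos: [624.6, 17.7, 128.9]
ee_rot: [0.001, 0.792, 0.611, 0.002]
wrist_force: [-0.8, 0.3, -1.1]
width: 0.999
time: 16.8
ee_pos: [622.9, 15.8, 126.1]
ee_rot: [-0.0, 0.792, 0.61, -0.0]
wrist_force: [0.7, 0.3, 0.4]
width: 0.999
[ 0.57  0.11 -0.29] [-0.  0. -0.] rows>=0.1
```

```bash
python3 -m creep '[0,0.55,0.1,-0.3,0,0,0, 0,0.55,0.1,-0.3,0,0,0]' 30
python3 -m creep '[255,0,0,0,0,0,0, 255,0,0,0,0,0,0, 255,0,0,0,0,0,0, 255,0,0,0,0,0,0, 255,0,0,0,0,0,0]' 30
python3 -m creep '[255,0,0,0,0,0,0, 255,0,0,0,0,0,0]' 30
```

```text
time: 17.0
ee_pos: [626.1, 20.3, 131.2]
ee_rot: [0.001, 0.793, 0.61, 0.001]
wrist_force: [-0.0, 0.4, 0.0]
width: 1.002
time: 17.5
ee_pos: [626.0, 20.3, 131.2]
ee_rot: [0.001, 0.793, 0.61, 0.001]
wrist_force: [-0.2, -0.8, -1.0]
width: 0.588
time: 17.7
ee_pos: [626.0, 20.4, 131.1]
ee_rot: [0.001, 0.793, 0.61, 0.001]
wrist_force: [-0.3, 0.4, -0.7]
width: 0.403
```

```bash
python3 -m creep '[255,0,0,0,0,0,0, 255,0,0,0,0,0,0, 255,0,0,0,0,0,0]' 30
python3 -m creep '[255,0,0,-0.5,0,0,0, 255,0,0,-2,0,0,0, 255,0,0,-5,0,0,0, 255,0,0,-9,0,0,0, 255,0,0,-13.5,0,0,0]'
python3 -m creep '[255,0,0,0,0,0,0, 255,0,0,0,0,0,0]' 
python3 -c "
from h import *
plan([((532.3,-246.5,277),(0,0,-1),(.252,.968,0),2)])"
```

```text
time: 18.0
ee_pos: [626.0, 20.5, 131.1]
ee_rot: [0.001, 0.793, 0.61, 0.001]
wrist_force: [0.3, 0.9, -0.3]
width: 0.333
time: 18.5
ee_pos: [625.1, 20.4, 267.1]
ee_rot: [-0.0, 0.793, 0.61, -0.0]
wrist_force: [0.6, -0.1, -2.6]
width: 0.337
time: 18.7
ee_pos: [625.6, 20.4, 269.5]
ee_rot: [0.001, 0.793, 0.61, 0.001]
wrist_force: [-0.1, -0.4, -4.2]
width: 0.336
[-14.09  -1.08  -0.39] [ 0. -0. -0.] rows>=2.8
[-14.09  -1.12  -0.38] [ 0. -0. -0.] rows>=2.8
```

Held (0.336 → 30 mm, ~3 N). Carry to cell2 with a margin in height.

```bash
python3 -m creep '[255,-2,-0.1,-0.2,0,0,0, 255,-5,-0.4,-0.5,0,0,0, 255,-8,-0.6,-0.7,0,0,0, 255,-11,-0.9,-0.7,0,0,0, 255,-14.1,-1.1,-0.7,0,0,0]'
python3 -m creep '[255,-4,-0.3,0,0,0,0, 255,-8,-0.6,0,0,0,0, 255,-11,-0.9,0,0,0,0, 255,-13,-1,0,0,0,0, 255,-14,-1.1,0,0,0,0]'
python3 -m creep '[255,0,0,0,0,0,0, 255,0,0,0,0,0,0]'
python3 - <<'E'
from h import *
plan([((532.3,-246.5,245),(0,0,-1),(.252,.968,0),1)])
o=[]
for n in("scene","side"):
    im=snapshot(n);cv2.imwrite(f"pics/{n}7.png",im[:,:,::-1]);u,v=np.clip(proj(n,(545,-240,170)).astype(int)-[65,75],0,None);o.append(cv2.resize(im[v:v+150,u:u+130],(390,450)));print(n,u,v)
cv2.imwrite("pics/p7.png",np.hstack(o)[:,:,::-1])
E
```

```text
time: 19.2
ee_pos: [577.6, -113.9, 273.7]
ee_rot: [-0.001, 0.793, 0.61, 0.0]
wrist_force: [-0.0, -0.1, -2.6]
width: 0.341
time: 19.7
ee_pos: [529.8, -247.9, 270.9]
ee_rot: [-0.002, 0.793, 0.609, -0.001]
wrist_force: [-0.2, 0.5, -3.1]
width: 0.34
time: 19.9
ee_pos: [529.7, -247.2, 269.2]
ee_rot: [-0.004, 0.793, 0.609, -0.001]
wrist_force: [0.2, -0.2, -3.2]
width: 0.335
[0.13 0.25 2.42] [-0.01 -0.   -0.01] rows>=0.5
scene 177 69
side 220 82
```

View pics/p7.png

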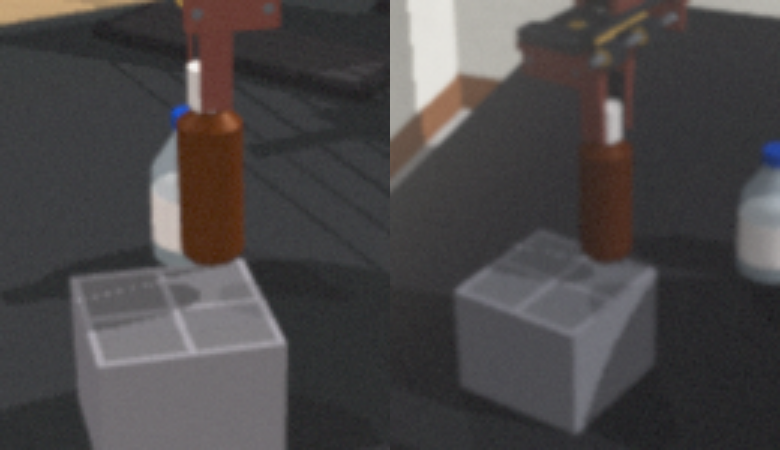

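The bottle hangs upright over the back cell (scene amber ≈(212,190) in the crop; cell2 just below). Measuring its lateral place and tilt.

```bash
python3 - <<'E'
from h import *
am={}; lo={};hi={}
for n,(u,v) in(("scene",(177,69)),("side",(220,82))):
    im=cv2.imread(f"pics/{n}7.png");m=cv2.inRange(cv2.cvtColor(im,cv2.COLOR_BGR2HSV),(4,110,20),(16,255,220));k=np.zeros_like(m)
    x0,x1,y0,y1=(57,84,46,92) if n=="scene" else (60,84,50,90)
    k[v+y0:v+y1,u+x0:u+x1]=m[v+y0:v+y1,u+x0:u+x1]
    ys=[]
    for r in range(v+y0,v+y1,3):
        c=np.where(k[r])[0]; 
        if len(c): ys.append((r,c.min(),c.max()))
    print(n,ys)
    for h in(10,30,60,90,110):
        P=np.array([proj(n,(529.7+25*np.cos(t),-247.2+25*np.sin(t),141+h)) for t in np.linspace(0,6.28,40)]);print(h,"row",P[:,1].mean().round(1),"x",P[:,0].min().round(1),P[:,0].max().round(1),"ymax",P[:,1].max().round(1))
E
```

```text
scene [(115, np.int64(237), np.int64(257)), (118, np.int64(237), np.int64(257)), (121, np.int64(237), np.int64(257)), (124, np.int64(237), np.int64(257)), (127, np.int64(237), np.int64(257)), (130, np.int64(237), np.int64(257)), (133, np.int64(238), np.int64(257)), (136, np.int64(238), np.int64(257)), (139, np.int64(238), np.int64(257)), (142, np.int64(238), np.int64(257)), (145, np.int64(238), np.int64(257)), (148, np.int64(238), np.int64(257)), (151, np.int64(238), np.int64(257)), (154, np.int64(240), np.int64(254))]
10 row 149.7 x 236.1 257.4 ymax 154.5
30 row 142.0 x 235.9 257.4 ymax 146.7
60 row 130.2 x 235.6 257.4 ymax 134.8
90 row 118.1 x 235.3 257.3 ymax 122.5
110 row 109.9 x 235.1 257.3 ymax 114.1
side [(132, np.int64(284), np.int64(299)), (135, np.int64(287), np.int64(299)), (138, np.int64(287), np.int64(299)), (141, np.int64(288), np.int64(299)), (144, np.int64(288), np.int64(299)), (147, np.int64(289), np.int64(299)), (150, np.int64(284), np.int64(299)), (153, np.int64(289), np.int64(299)), (156, np.int64(286), np.int64(299)), (159, np.int64(286), np.int64(299)), (162, np.int64(287), np.int64(299)), (165, np.int64(287), np.int64(299))]
10 row 163.0 x 283.1 300.3 ymax 167.5
30 row 157.0 x 283.0 300.3 ymax 161.4
60 row 147.8 x 282.9 300.4 ymax 152.1
90 row 138.4 x 282.7 300.5 ymax 142.6
110 row 132.0 x 282.7 300.6 ymax 136.1
```

Upright and aligned to the model within ~1 mm. Lower in stages.

```bash
python3 -m creep '[255,0.1,0.25,0.6,-0.01,0,-0.01, 255,0.1,0.25,1.2,-0.01,0,-0.01, 255,0.1,0.25,1.8,-0.01,0,-0.01, 255,0.1,0.25,2.1,-0.01,0,-0.01]' && python3 -m creep '[255,0,0,0,0,0,0]'
python3 -c "
from h import *
plan([((532.3,-246.5,225),(0,0,-1),(.252,.968,0),1)])"
```

```text
time: 20.4
ee_pos: [532.5, -246.0, 247.9]
ee_rot: [0.0, 0.79, 0.614, 0.002]
wrist_force: [-0.8, -0.2, -2.8]
width: 0.337
time: 20.5
ee_pos: [532.3, -245.8, 247.2]
ee_rot: [-0.0, 0.79, 0.614, 0.001]
wrist_force: [0.2, 0.1, -1.9]
width: 0.336
[-0.08  0.01  2.22] [ 0. -0.  0.] rows>=0.4
```

```bash
python3 -m creep '[255,-0.05,0,0.7,0,0,0, 255,-0.05,0,1.4,0,0,0, 255,-0.05,0,2.2,0,0,0]' && python3 ok.py 12 && python3 -m creep '[255,0,0,0.7,0,0,0, 255,0,0,1.4,0,0,0]' && python3 ok.py 12 && python3 -m creep '[255,0,0,0.7,0,0,0, 255,0,0,1.4,0,0,0]' && python3 ok.py 12 && python3 -m creep '[255,0,0,0.7,0,0,0, 255,0,0,1.4,0,0,0]'
python3 -c "
from h import *
plan([((532.3,-246.5,145),(0,0,-1),(.252,.968,0),1)])"
```

```text
time: 20.8
ee_pos: [532.5, -247.1, 226.2]
ee_rot: [0.001, 0.79, 0.613, 0.002]
wrist_force: [-1.1, -1.7, 3.3]
width: 0.339
time: 21.0
ee_pos: [532.4, -247.0, 211.4]
ee_rot: [0.001, 0.79, 0.613, 0.002]
wrist_force: [-0.0, -1.3, -0.9]
width: 0.333
time: 21.2
ee_pos: [532.2, -246.7, 195.8]
ee_rot: [0.0, 0.79, 0.613, 0.001]
wrist_force: [0.4, -0.2, -1.8]
width: 0.337
time: 21.4
ee_pos: [532.1, -246.5, 180.3]
ee_rot: [-0.0, 0.79, 0.613, 0.001]
wrist_force: [-0.4, -0.9, -1.7]
width: 0.334
[-0.01  0.02  3.53] [ 0. -0.  0.] rows>=0.7
```

```bash
python3 -m creep '[255,0,0,0.7,0,0,0, 255,0,0,1.4,0,0,0]' && python3 ok.py 8 && python3 -m creep '[255,0,0,0.7,0,0,0, 255,0,0,1.4,0,0,0]' && python3 ok.py 8 && python3 -m creep '[255,0,0,0.3,0,0,0, 255,0,0,0.4,0,0,0]' && python3 ok.py 8 && python3 -m creep '[255,0,0,0.1,0,0,0]' && python3 ok.py 4 && python3 -m creep '[255,0,0,0.1,0,0,0]' && python3 ok.py 4 && python3 -m creep '[255,0,0,0.1,0,0,0]'
```

```text
time: 21.6
ee_pos: [532.0, -246.3, 165.4]
ee_rot: [-0.001, 0.79, 0.613, 0.001]
wrist_force: [-0.0, 0.2, -2.0]
width: 0.339
time: 21.8
ee_pos: [531.9, -246.3, 150.7]
ee_rot: [-0.001, 0.79, 0.613, 0.001]
wrist_force: [0.6, 0.7, -1.2]
width: 0.335
time: 22.0
ee_pos: [531.7, -246.1, 146.0]
ee_rot: [-0.001, 0.79, 0.613, 0.001]
wrist_force: [-0.1, 0.5, -2.1]
width: 0.338
time: 22.1
ee_pos: [531.8, -246.2, 145.2]
ee_rot: [-0.001, 0.79, 0.613, 0.001]
wrist_force: [0.0, -0.0, -1.1]
width: 0.336
time: 22.2
ee_pos: [531.9, -246.2, 144.4]
ee_rot: [-0.001, 0.79, 0.613, 0.001]
wrist_force: [0.1, -0.1, -1.8]
width: 0.333
time: 22.3
ee_pos: [532.0, -246.3, 143.8]
ee_rot: [-0.0, 0.79, 0.613, 0.001]
wrist_force: [0.1, -0.1, -1.4]
width: 0.337
```

```bash
python3 -m creep '[255,0,0,0.15,0,0,0, 255,0,0,0.25,0,0,0]' && python3 ok.py 4 && python3 -m creep '[255,0,0,0.1,0,0,0]' && python3 ok.py 3 && python3 -m creep '[255,0,0,0.1,0,0,0]' && python3 ok.py 3 && python3 -m creep '[255,0,0,0.1,0,0,0]' && python3 ok.py 3 && python3 -m creep '[255,0,0,0.1,0,0,0]'
```

```text
time: 22.5
ee_pos: [532.1, -246.4, 141.3]
ee_rot: [-0.0, 0.79, 0.613, 0.001]
wrist_force: [-0.3, -0.0, -1.9]
width: 0.331
time: 22.6
ee_pos: [532.2, -246.3, 140.3]
ee_rot: [-0.0, 0.79, 0.613, 0.001]
wrist_force: [-0.4, -0.7, -2.0]
width: 0.337
time: 22.7
ee_pos: [532.2, -246.4, 139.3]
ee_rot: [-0.0, 0.79, 0.613, 0.001]
wrist_force: [0.3, -0.3, -2.1]
width: 0.334
time: 22.8
ee_pos: [532.4, -246.4, 139.0]
ee_rot: [0.0, 0.79, 0.613, 0.001]
wrist_force: [-1.6, 0.8, 4.0]
width: 0.335
```

Contact at 139.0 mm, as expected. Release and rise.

```bash
python3 -m creep '[0,0,0,0,0,0,0, 0,0,0,0,0,0,0, 0,0,0,0,0,0,0, 0,0,0,0,0,0,0, 0,0,0,0,0,0,0]'
python3 -m creep '[0,0,0,-1,0,0,0, 0,0,0,-3,0,0,0, 0,0,0,-6,0,0,0, 0,0,0,-10,0,0,0, 0,0,0,-14,0,0,0]'
python3 -m creep '[0,0,-3,-1,0,0,0, 0,0,-7,-2,0,0,0, 0,0,-10,-2,0,0,0, 0,0,-10,-2,0,0,0, 0,0,-10,-2,0,0,0]'
python3 - <<'E'
from h import *
a=snapshot("scene");s=snapshot("side");cv2.imwrite("pics/f.png",np.hstack([cv2.resize(a,(400,300)),cv2.resize(s[100:340,140:460],(400,300))])[:,:,::-1])
cap={}
for n,im in(("scene",a),("side",s)):
    u,v=proj(n,(532,-246.5,151)).astype(int);m=cv2.inRange(cv2.cvtColor(im,cv2.COLOR_RGB2HSV),(0,0,150),(180,60,255));k=np.zeros_like(m);r=(slice(v-15,v+15),slice(u-12,u+13));k[r]=m[r]
    c=max(cv2.findContours(k,0,2)[0],key=cv2.contourArea);M=cv2.moments(c);cap[n]=(M['m10']/M['m00'],M['m01']/M['m00']);print(n,cap[n],cv2.boundingRect(c))
print(tri(*cap.items()))
E
```

```text
time: 23.3
ee_pos: [532.4, -246.4, 139.0]
ee_rot: [0.0, 0.79, 0.613, 0.001]
wrist_force: [-0.5, 0.1, -0.8]
width: 0.755
time: 23.8
ee_pos: [531.7, -246.4, 280.8]
ee_rot: [0.0, 0.79, 0.613, 0.001]
wrist_force: [0.9, 0.9, -0.1]
width: 1.001
time: 24.3
ee_pos: [434.8, -221.8, 301.7]
ee_rot: [0.001, 0.79, 0.613, 0.002]
wrist_force: [-0.2, 0.1, -0.7]
width: 1.003
scene (243.9132856006364, 145.1893396976929) (234, 134, 20, 26)
side (291.530701754386, 161.9078947368421) (286, 156, 10, 14)
(array([ 532.14, -254.16,  155.43]), [4.4, 4.4])
```

View pics/f.png

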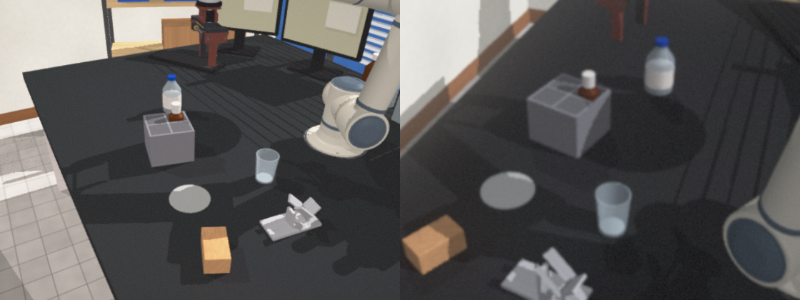

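The bottle stands upright in cell2 with its cap above the rim, and the bystanders are in place. In the scene view the cap mask merges with the white solvent label, so that triangulation is poor; I check the cap from the side view only, then hand in.

```bash
python3 - <<'E'
from h import *
print(proj("side",(532.3,-246.4,151)), get_state()["wrist_force"]); print(hand_in())
E
```

```text
[290.74 162.99] [0.14 0.17 0.17]
the job is handed in; nothing more can be done
None
```

The amber bottle is standing upright in cell2 (the crate's −x, −y corner), released, and the job is handed in at about 24 s of the 72 s allowed.

- **Bottle onto the pad:** I gripped it by the body in the cradle, turned it upright and stood it on the pad. I released it once the weight came off the wrist. Two views then put the cap centre at (625, 20, 144), about 1 mm from where an upright bottle's cap should be.
- **Finding the empty cell:** Pressing with shut fingers, cells 0, 1 and 3 stopped hard at 12 to 14 mm. The peak force there was about 23 N, because the last step ran into the jar lid before the 5 N guard could react. Cell2 gave way for 32 mm at 1 to 3 N; I stopped there and did not press to the full 35 mm.
- **Bottle into cell2:** I took it from above by the cap and lowered it through the leaves; the force readings stayed within about 5 N. It touched down at a tool height of 139.0 mm (139.1 expected). I released it and backed clear, with no force left on the wrist.

**Last checks:** in the final pictures the bottle is upright with its cap above the rim, and the beaker, carton and solvent bottle look unmoved; I compared those by eye. In the side view the cap lies within about 1.5 pixels of its predicted place.

One check disagreed: triangulating the cap from both views was about 8 mm out sideways, with 4.4 mm ray errors. In the scene view the white cap merged with the white solvent label, so I discarded that result and relied on the side view.

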